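Shut the tester's covers and hold its dead-man handle

TASK

Run up the fan tester: first press both hinged covers of the terminal box down until their spring catches snap over and hold them shut, and only then push the sprung dead-man handle down to half travel, where it lies level and its top is flush with the tops of the two marker posts beside its end. Never push the handle right to the bottom (that trips the tester), and leave the other things on the bench where they are. Finish while still pressing the handle steadily at that level: do not let go of it.

Things in the scene. Friction and masses are not known exactly. Their poses are not given: they have to be found in the camera images.
- terminal_box: Grey steel box, 90 x 196 x 50 mm (x, y, height), fixed; place, yaw and side (left or right) vary. Origin: centre of its underside; x, y along its sides, z up. Two aluminium covers side by side on top, centred at y = +48 (left) and -48 mm (right), hinged at x = +36 mm, height 53 mm, about a line along y. A steel spring catch stands at each cover's free edge (x = -45 to -50, top at 61 mm).
- cover_left (a joint): Opening angle (rad) of the left (+y) cover: 0 shut, positive = free edge (-x side) up. Starts 0.3 to 0.7. Cover 84 mm wide, 6 thick, reaching 80 mm from its hinge. A stiff hinge (0.05 N m) keeps it where left. Its edge meets the catch at 0.13, snaps under it past 0.06 and is then held at 0, a hard stop. Pressed 50 mm from the hinge the catch takes about 6 to 12 N.
- cover_right (a joint): The same for the right (-y) cover.
- cover_left_face (a point): Point on the left cover's upper face, mid-width, 50 mm from the hinge; moves with the cover (shut: at x = -14, y = +48, height 56 mm in the box's frame).
- cover_right_face (a point): The same on the right cover (shut: at x = -14, y = -48, height 56 mm in the box's frame).
- handle_stand: Grey stand, base plate 180 x 130 x 18 mm, fixed; place, yaw and side vary. Origin: centre of its underside; x, y along its sides, z up. Two cheeks (92 mm high) carry the handle's hinge, along y, at x = +65, height 75 mm; the handle reaches from it to -x. Two steel marker posts stand at x = -68, y = +-52 mm, 18 mm across, tops at height 83 mm: flush with the level handle's top.
- handle (a joint): Angle of the dead-man handle in rad: 0 released (its free end 0.25 rad above level), growing as it is pressed, 0.25 level = half travel (wanted), 0.5 bottom stop. A spring returns it: at the rubber grip about 3 N starts it, 8 N holds it level, 13 N at the bottom.
- handle_grip (a point): Point on top of the handle's rubber grip (56 x 36 mm, black), mid-width, 105 mm from the hinge; the handle ends 135 mm from the hinge. When the handle is level this point is at x = -40, y = 0, height 83 mm in the stand's frame; released, about 26 mm higher.
- screwdriver: Bystander: screwdriver lying between the two units. Leave.
- screw_jar: Bystander: small jar, 44 across, 60 high, between the units towards the back. Leave.
- reflector: Bystander: spun steel lamp reflector, 100 across, 60 high, left side. Leave.
- wrench: Bystander: wrench lying at the right. Leave.
- grease_can: Bystander: metal can, 60 across, 75 high, right side. Leave.
- rotor: Bystander: small motor rotor standing on end, 48 across, 50 high, near the robot. Leave.
- mug: Bystander: white mug, 76 across, 85 high, left side. Leave.

How it is judged:
By the outcome, as a careful person would: the job done as asked, in the order asked, and still so for the second after the job is handed in, while the arm keeps its last pose, push and grip.
It also fails if it takes over 48 s, if anything falls off the work surface, if the arm or the gripper's body presses on something with over 40 N, if the wrist force passes 120 N, or if a joint passes its speed limit or range.

ROBOT

A 6-joint arm with a two-finger parallel gripper is mounted at the origin on the work surface. World frame = base frame: x ahead of the robot, y to its left, z up, the work surface at z = 0. Lengths are in m, angles in rad, forces in N, time in s.
With the tool pointing down it reaches from about 0.3 to 0.775 m from the base axis. Payload 14.6 kg.
Tool frame: the origin (TCP) lies between the finger pads; the fingertips stand 25 mm ahead of it and the grasp point (between the pads) lies 6 mm ahead of it (ctrl.tips_ahead is the z of the fingertips in the tool frame, in m); z points along the fingers, y is the line along which they close (so a half turn about z gives the same grasp; the last joint's range is limited). The gripper opens to 94 mm and grips with 3 to 60 N. Pads are 16 mm wide; open, the fingers measure 119 mm over their backs; the gripper's body (75 mm by 177 mm) begins 78 mm behind the grasp point.
Start: joints at [-1.399, 0.3, 1.521, -0, 1.321, -0.067], TCP at [0.13, -0.534, 0.23] pointing down, gripper open.
Joint ranges: [-3.03, 3.03], [-0.79, 2.21], [0.23, 2.52], [-1.04, 4.18], [0, 3.07], [-2.55, 2.55]. Speed limits (rad/s): [2.22, 2.22, 2.57, 3.14, 3.14, 3.14].

INTERFACE

Orientations are given as a unit quaternion [w, x, y, z].
In Python, from station import ctrl gives the robot as it stands.
- The arm moves only by the shell command python3 -m jog 'ROWS' [FORCE]. ROWS is text: rows parted by semicolons, each of 7 numbers parted by spaces: the opening, from 0 (shut) to 1 (fully open), then the shift along the tool's x, y, z in mm, then the turn, a rotation vector about the tool's x, y, z in degrees. A call has 1 to 20 rows; each row shifts and turns the commanded pose from where the row before left it, along the tool's axes as they then stand; what a row does not reach is not made up. A row lasts 1/12 s, in which the tool goes at most 41.7 mm and 7.16 degrees, less where a joint would pass 70% of its speed; a pose out of reach is approached as far as the arm can. A call is refused whole if a number of a shift passes 41.7 or a number of a turn 7.16, either way. A call with a gripper value outside its range is refused whole. The fingers move at their own pace and stop on an object; FORCE is the grip in N (left out, the last holds). Time passes only in rows, so rows that do not move let the fingers close. It gives the time, the measured TCP pose, the force, the opening and the grip force at its end, in the units of the state.
- ctrl.read_state(): the state, without advancing time (a new reading comes with each control period).
- ctrl.read_camera(name): name is "side" or "top"; returns a dict with "image" (400x640x3 uint8, blue, green, red), "z_map" (400x640 float32, m along the optical axis (not along the pixel's ray), 0 where there is no reading), "K" (3x3 intrinsics, pixels), "rvec" (rotation vector, rad) and "tvec" (3), from world to camera coordinates, as OpenCV has them. Camera axes: x right, y down, z forward; pixel columns grow to the right and rows downward; lengths in m; the calibration is good to about 2 mm. A picture is of the moment at which its call begins.
- ctrl.finish_job(): hands the job in; it is judged then, once.
Trained networks look in a picture, given as the dict that the camera call returned (one of the last four; its "shot" number tells which), for a name from the list of things; names that differ only in an ending like _2 or _b are one class to them, and where a whole thing is asked for, a point or a joint stands for the part that bears it (a point fixed in the world has none). Each returns a list of dicts, best first, with "conf" (0 to 1); they miss things now and then, are a little off and sometimes report something else, mostly with a low value. They report only what shows in the picture. A call takes as long as a camera call.
- ctrl.spot_in(label, picture): "centre" ([column, row] in pixels, amid what is visible of it).
- ctrl.regions_of(label, picture): "mask" (400x640 bool, what is visible of it) and "centre" ([column, row] in pixels, amid what is visible of it).
- ctrl.landmark_of(label, picture): "centre" ([column, row] in pixels: a listed point, or the origin of a listed thing).
The state is a dict: "clock": time; "joint_pos": joint angles; "joint_velocities": joint speeds; "joint_efforts": joint torques, N m; "ee_pos": TCP position; "tcp_rot": TCP orientation; "wrist_force": force on the tool from outside, world axes, zero at the start; "ft_torque": the same for the moment, N m; "finger_gap": finger opening in m; "gripper_force": force on a finger pad.
Only numpy, scipy, OpenCV 4.12 (cv2) and the standard library are available. Lean on these libraries where they do the work, as an engineer would, in place of code of your own. Each camera call takes 0.05 s, during which the arm holds its last target. There are 200 camera calls.

## Working session

There is one attempt and no reset: what is moved stays moved. The work goes in short steps, Python scripts to look and compute and a shell command to move; the robot and the scene stay as the last step left them, time stands still between calls to the robot, and variables do not carry over. Pictures are saved under pics/ and viewed, at most 10 in all, crops included, and the job is handed in when it is done.

```bash
mkdir -p pics
cat > h.py <<'E'
import numpy as np,cv2
from station import ctrl
def Rt(p): return cv2.Rodrigues(np.array(p["rvec"],float))[0],np.array(p["tvec"],float).ravel()
def world(p,uv,z=None):
    R,t=Rt(p);u,v=uv
    if z is None:
        c,r=int(round(u)),int(round(v));w=p["z_map"][max(r-2,0):r+3,max(c-2,0):c+3];z=np.median(w[w>0]) if (w>0).any() else np.nan
    return R.T@(np.linalg.inv(p["K"])@[u,v,1]*z-t)
def ray_at(p,uv,h):
    R,t=Rt(p);o=-R.T@t;d=R.T@(np.linalg.inv(p["K"])@[uv[0],uv[1],1]);return o+d*(h-o[2])/d[2]
def cloud(p,m):
    R,t=Rt(p);r,c=np.nonzero(m&(p["z_map"]>0));z=p["z_map"][r,c]
    return (np.linalg.inv(p["K"])@np.stack([c*z,r*z,z])-t[:,None]).T@R
E
python3 - <<'E'
from h import *
for n in ["side","top"]:
    p=ctrl.read_camera(n);cv2.imwrite(f"pics/{n}0.png",p["image"])
    R,t=Rt(p);print(n,(-R.T@t).round(3))
    for l in ["terminal_box","handle_stand","cover_left_face","cover_right_face","handle_grip"]:
        for d in ctrl.landmark_of(l,p)[:2]: print(l,round(d["conf"],2),np.round(d["centre"]),world(p,d["centre"]).round(3))
    for l in ["terminal_box","cover_left","cover_right","handle_stand","handle","screwdriver","screw_jar","reflector","wrench","grease_can","rotor","mug"]:
        for d in ctrl.regions_of(l,p)[:1]:
            c=cloud(p,d["mask"]);print(l,round(d["conf"],2),np.round(d["centre"]),np.median(c,0).round(3),c.min(0).round(3),c.max(0).round(3))
print(ctrl.read_state())
E
```

```text
side [-0.136  0.677  0.644]
terminal_box 0.88 [352. 202.] [ 0.563 -0.179  0.044]
handle_stand 0.65 [263. 258.] [0.552 0.197 0.021]
cover_left_face 0.62 [348. 188.] [ 0.593 -0.188  0.082]
cover_right_face 0.48 [366. 172.] [ 0.746 -0.477  0.001]
handle_grip 0.76 [265. 227.] [0.559 0.178 0.106]
terminal_box 0.95 [353. 195.] [ 0.6   -0.231  0.033] [ 0.556 -0.515 -0.002] [ 0.743 -0.144  0.105]
cover_left 0.49 [350. 186.] [ 0.602 -0.2    0.078] [ 0.572 -0.338  0.015] [ 0.665 -0.159  0.092]
cover_right 0.65 [360. 181.] [ 0.617 -0.259  0.084] [ 0.593 -0.32   0.06 ] [ 0.655 -0.252  0.1  ]
handle_stand 0.97 [260. 250.] [0.557 0.191 0.019] [ 0.475  0.071 -0.001] [0.674 0.262 0.117]
handle 0.57 [260. 226.] [0.567 0.184 0.102] [0.512 0.073 0.   ] [0.769 0.211 0.117]
screwdriver 0.81 [328. 241.] [0.492 0.011 0.019] [ 0.437 -0.029 -0.002] [0.655 0.022 0.029]
screw_jar 0.5 [289. 210.] [ 0.683 -0.014  0.036] [ 0.67  -0.119 -0.003] [0.801 0.001 0.063]
reflector 0.7 [201. 332.] [0.425 0.451 0.036] [ 0.396  0.398 -0.   ] [0.474 0.492 0.063]
wrench 0.46 [384. 174.] [ 0.611 -0.425  0.05 ] [ 0.593 -0.566 -
[... 1742 characters left out ...]
39860014e+00,  2.99907675e-01,  1.52100283e+00,  2.22830169e-05,
        1.32067930e+00, -6.66056576e-02]), 'joint_velocities': array([-2.91860283e-04, -4.77909784e-06, -4.86645148e-04, -2.51698092e-03,
        1.58098980e-03,  1.74707665e-03]), 'joint_efforts': array([-8.64433355e-05, -5.31657851e+01, -3.52912867e+01,  7.08730007e-02,
        2.13099096e-02, -2.42401700e-05]), 'ee_pos': array([ 0.13009464, -0.53438716,  0.23044017]), 'tcp_rot': array([8.52621489e-07, 9.92880503e-01, 1.19114677e-01, 1.08549453e-05]), 'wrist_force': array([0.17713776, 0.26387814, 0.21083393]), 'ft_torque': array([-0.0305869 ,  0.01660211,  0.04386674]), 'gripper_force': 0.0, 'finger_gap': 0.09402746634356973}
```

View pics/side0.png

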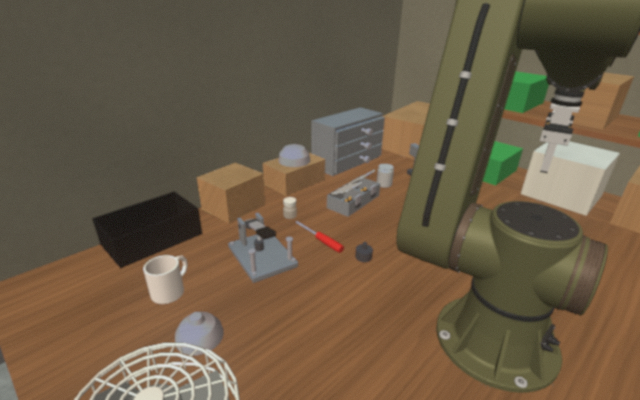

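View pics/top0.png

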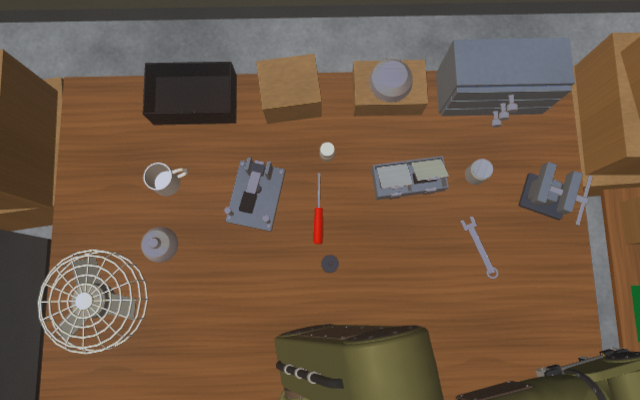

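Side picture: box with raised covers at about (353,195), stand at (260,250), with the handle raised. Top picture: box at (410,178), catches on the robot side (row ~190); stand at (256,194), grip at (248,200), posts at (229,211) and (267,219). Next I fit the poses.

```bash
cat > fit.py <<'E'
from h import *
p=ctrl.read_camera("top")
def rect(pts):
    (c,s,a)=cv2.minAreaRect((pts[:,:2]*1000).astype(np.float32));return np.round(c,1),np.round(s,1),round(a,1)
full=np.ones(p["z_map"].shape,bool);C=cloud(p,full)
def near(c,r,z0,z1): return C[(np.hypot(C[:,0]-c[0],C[:,1]-c[1])<r)&(C[:,2]>z0)&(C[:,2]<z1)]
print("stand plate",rect(near((.575,.175),.125,.012,.026)))
print("posts",rect(near((.575,.175),.125,.078,.09)))
print("box z>.03",rect(near((.607,-.248),.115,.03,.2)), "box .03-.058",rect(near((.607,-.248),.115,.03,.058)))
np.set_printoptions(suppress=True)
for n,z0,z1,c,r in [("st",.076,.088,(.575,.175),.125),("bx",.03,.07,(.607,-.248),.115)]:
    q=near(c,r,z0,z1);print(n,len(q),q.min(0).round(3),q.max(0).round(3))
im=cv2.resize(p["image"][145:245,215:455],None,fx=3.3,fy=3.3,interpolation=cv2.INTER_CUBIC);cv2.imwrite("pics/crop1.png",im)
E
python3 fit.py
```

```text
stand plate (array([578.2, 179.4]), array([131.2, 180.4]), 77.0)
posts (array([583.4, 178.6]), array([119.3, 157.8]), 77.0)
box z>.03 (array([ 612.7, -250.8]), array([ 97.3, 198.2]), 6.4) box .03-.058 (array([ 612.7, -250.8]), array([ 97.3, 198.2]), 6.4)
st 246 [0.495 0.131 0.076] [0.664 0.253 0.088]
bx 998 [ 0.559 -0.353  0.03 ] [ 0.672 -0.148  0.07 ]
```

View pics/crop1.png

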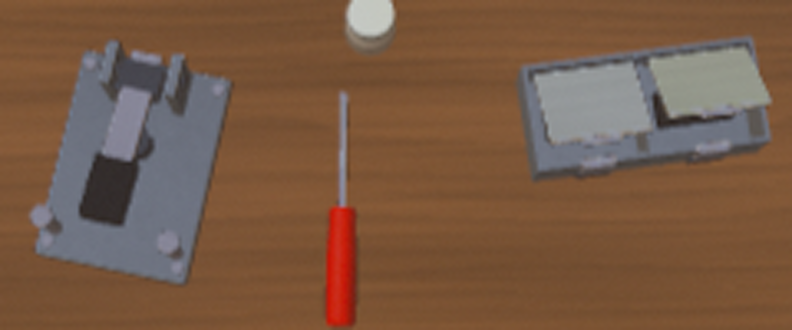

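The stand is at (0.578, 0.179) with yaw -13°, and the box at about (0.615, -0.2505) with yaw +6.4°; plate and box sizes match those given. The targets in world xy are right face (0.607, -0.300), left face (0.596, -0.204) and grip when level (0.539, 0.188). I'll move above the right cover with the fingers shut.

```bash
python3 -m jog '0 28.8 -6.4 0 0 0 0;0 28.8 -6.4 0 0 0 0;0 28.8 -6.4 0 0 0 0;0 28.8 -6.4 0 0 0 0;0 28.8 -6.4 0 0 0 0;0 28.8 -6.4 0 0 0 0;0 28.8 -6.4 0 0 0 0;0 28.8 -6.4 0 0 0 0;0 28.8 -6.4 0 0 0 0;0 28.8 -6.4 0 0 0 0;0 28.8 -6.4 0 0 0 0;0 28.8 -6.4 0 0 0 0;0 28.8 -6.4 0 0 0 0;0 28.8 -6.4 0 0 0 0;0 28.8 -6.4 0 0 0 0;0 28.8 -6.4 0 0 0 0;0 28.8 -6.4 0 0 0 0;0 28.8 -6.4 0 0 0 0;0 0 0 0 0 0 0;0 0 0 0 0 0 0' 20
```

```text
clock: 3.52
ee_pos: [0.6072, -0.299, 0.2297]
tcp_rot: [-0.0, 0.993, 0.12, -0.0]
wrist_force: [-0.6, -1.0, -0.3]
finger_gap: 0.0005
gripper_force: 0.0
```

```bash
python3 -m jog '0 0 0 20 0 0 0;0 0 0 20 0 0 0;0 0 0 20 0 0 0;0 0 0 20 0 0 0;0 0 0 10 0 0 0;0 0 0 5 0 0 0;0 0 0 4 0 0 0;0 0 0 4 0 0 0;0 0 0 4 0 0 0;0 0 0 4 0 0 0;0 0 0 4 0 0 0;0 0 0 4 0 0 0;0 0 0 4 0 0 0;0 0 0 4 0 0 0;0 0 0 4 0 0 0;0 0 0 4 0 0 0;0 0 0 2 0 0 0;0 0 0 2 0 0 0;0 0 0 0 0 0 0'
```

```text
clock: 5.1
ee_pos: [0.6064, -0.2998, 0.091]
tcp_rot: [-0.0, 0.993, 0.119, -0.0]
wrist_force: [0.2, -0.3, 0.1]
finger_gap: 0.0
gripper_force: 0.0
```

```bash
python3 -m jog '0 0 0 2 0 0 0;0 0 0 2 0 0 0;0 0 0 0 0 0 0'; python3 -m jog '0 0 0 1 0 0 0;0 0 0 1 0 0 0;0 0 0 0 0 0 0';python3 -m jog '0 0 0 1 0 0 0;0 0 0 1 0 0 0;0 0 0 0 0 0 0'
```

```text
clock: 5.35
ee_pos: [0.6067, -0.3, 0.0878]
tcp_rot: [0.0, 0.993, 0.119, 0.0]
wrist_force: [-0.7, 0.1, 3.9]
finger_gap: 0.0001
gripper_force: 1.6
clock: 5.6
ee_pos: [0.6067, -0.3001, 0.087]
tcp_rot: [0.0, 0.993, 0.119, 0.0]
wrist_force: [-5.5, 2.0, 12.6]
finger_gap: 0.0003
gripper_force: 6.1
clock: 5.85
ee_pos: [0.6064, -0.3, 0.0842]
tcp_rot: [0.0, 0.993, 0.119, -0.0]
wrist_force: [-3.9, 0.8, 6.6]
finger_gap: 0.0007
gripper_force: 2.7
```

Run:
```python
from h import *
p=ctrl.read_camera("side");cv2.imwrite("pics/s2.png",cv2.resize(p["image"][120:270,270:430],None,fx=4,fy=4))
```

```text
(no output)
```

View pics/s2.png

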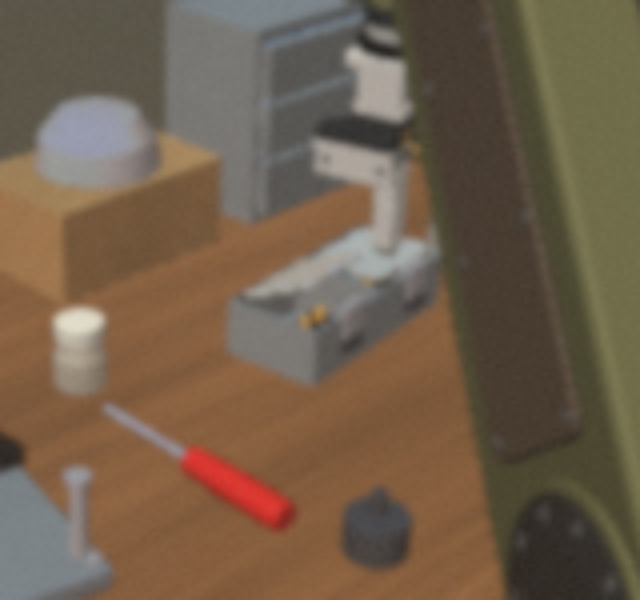

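The fingers are on the right cover, and the force peaked at 12.6 N and then dropped. I'll push on to the hard stop.

```bash
python3 -m jog '0 0 0 1 0 0 0;0 0 0 1 0 0 0;0 0 0 0 0 0 0'; python3 -m jog '0 0 0 1 0 0 0;0 0 0 0 0 0 0'; python3 -m jog '0 0 0 1 0 0 0;0 0 0 0 0 0 0'
```

```text
clock: 6.15
ee_pos: [0.6065, -0.2999, 0.0812]
tcp_rot: [0.0, 0.993, 0.119, 0.0]
wrist_force: [-0.1, -0.4, 1.0]
finger_gap: 0.0009
gripper_force: 0.7
clock: 6.32
ee_pos: [0.6066, -0.2999, 0.081]
tcp_rot: [0.0, 0.993, 0.119, 0.0]
wrist_force: [-4.2, 0.6, 6.6]
finger_gap: 0.0004
gripper_force: 3.2
clock: 6.48
ee_pos: [0.6066, -0.3, 0.0808]
tcp_rot: [0.0, 0.993, 0.119, 0.0]
wrist_force: [-6.7, 2.0, 12.9]
finger_gap: 0.0008
gripper_force: 6.5
```

The right cover is at its stop (tip at 0.056, as expected). Next I lift, go over the left cover and press it.

```bash
python3 -m jog '0 0 0 -10 0 0 0;0 0 0 -20 0 0 0;0 0 0 -30 0 0 0;0 2.5 -19.2 0 0 0 0;0 2.5 -19.2 0 0 0 0;0 2.5 -19.2 0 0 0 0;0 2.5 -19.2 0 0 0 0;0 2.5 -19.2 0 0 0 0;0 0 0 0 0 0 0;0 0 0 15 0 0 0;0 0 0 5 0 0 0;0 0 0 4 0 0 0;0 0 0 4 0 0 0;0 0 0 4 0 0 0;0 0 0 4 0 0 0;0 0 0 4 0 0 0;0 0 0 4 0 0 0;0 0 0 4 0 0 0;0 0 0 2 0 0 0;0 0 0 0 0 0 0'; python3 -m jog '0 0 0 2 0 0 0;0 0 0 2 0 0 0;0 0 0 0 0 0 0'; python3 -m jog '0 0 0 1 0 0 0;0 0 0 1 0 0 0;0 0 0 0 0 0 0'; python3 -m jog '0 0 0 1 0 0 0;0 0 0 1 0 0 0;0 0 0 0 0 0 0'
```

```text
clock: 8.15
ee_pos: [0.5958, -0.2035, 0.0888]
tcp_rot: [-0.0, 0.993, 0.119, -0.0]
wrist_force: [0.3, 0.9, 0.4]
finger_gap: 0.0004
gripper_force: 0.0
clock: 8.4
ee_pos: [0.5961, -0.2037, 0.0863]
tcp_rot: [0.0, 0.993, 0.119, 0.0]
wrist_force: [-3.2, 0.5, 7.2]
finger_gap: 0.0007
gripper_force: 3.6
clock: 8.65
ee_pos: [0.5959, -0.2037, 0.0841]
tcp_rot: [0.0, 0.993, 0.119, -0.0]
wrist_force: [-4.5, 0.6, 6.6]
finger_gap: 0.0004
gripper_force: 3.3
clock: 8.9
ee_pos: [0.596, -0.2036, 0.0813]
tcp_rot: [-0.0, 0.993, 0.119, 0.0]
wrist_force: [0.2, 0.8, 0.1]
finger_gap: 0.0001
gripper_force: 0.0
```

```bash
python3 -m jog '0 0 0 1 0 0 0;0 0 0 0.5 0 0 0;0 0 0 0 0 0 0'; python3 -m jog '0 0 0 1 0 0 0;0 0 0 0 0 0 0'; python3 -m jog '0 0 0 -10 0 0 0;0 0 0 -20 0 0 0;0 0 0 -40 0 0 0;0 0 0 -40 0 0 0;0 0 0 -40 0 0 0;0 0 0 0 0 0 0;0 0 0 0 0 0 0'
cat > cov.py <<'E'
from h import *
p=ctrl.read_camera("top");C=cloud(p,np.ones(p["z_map"].shape,bool))
def frame(C,o,yaw):
    c,s=np.cos(yaw),np.sin(yaw);d=C[:,:2]-o;return np.c_[d@[c,s],d@[-s,c],C[:,2]]
L=frame(C,np.array([.615,-.2505]),np.radians(6.4))
for sg in (1,-1):
    q=L[(abs(L[:,1]-sg*.048)<.03)&(L[:,0]>-.038)&(L[:,0]<.03)&(L[:,2]>.02)&(L[:,2]<.12)]
    print(sg,len(q),np.median(q[:,2]).round(4),"slope",np.polyfit(q[:,0],q[:,2],1).round(3))
S=frame(C,np.array([.578,.179]),np.radians(-13))
q=S[(abs(S[:,1])<.012)&(S[:,0]>-.07)&(S[:,0]<.05)&(S[:,2]>.06)&(S[:,2]<.14)]
if len(q)>5: print("handle",len(q),np.polyfit(q[:,0],q[:,2],1).round(3),q.min(0).round(3),q.max(0).round(3))
for sg in (1,-1):
    q=S[(np.hypot(S[:,0]+.068,S[:,1]-sg*.052)<.02)&(S[:,2]>.07)];print("post",sg,len(q),np.median(q,0).round(4) if len(q) else '')
cv2.imwrite("pics/c2.png",cv2.resize(p["image"][145:245,215:455],None,fx=3.3,fy=3.3))
E
python3 cov.py
```

```text
clock: 9.15
ee_pos: [0.5961, -0.2036, 0.0809]
tcp_rot: [0.0, 0.993, 0.119, 0.0]
wrist_force: [-4.5, 1.0, 10.6]
finger_gap: 0.0005
gripper_force: 5.2
clock: 9.32
ee_pos: [0.5962, -0.2037, 0.0807]
tcp_rot: [0.0, 0.993, 0.119, 0.0]
wrist_force: [-8.8, 2.3, 16.6]
finger_gap: 0.0006
gripper_force: 8.6
clock: 9.9
ee_pos: [0.5967, -0.2038, 0.2314]
tcp_rot: [0.001, 0.993, 0.119, 0.002]
wrist_force: [-0.1, 0.5, -0.9]
finger_gap: 0.0001
gripper_force: 0.0
  return _methods._mean(a, axis=axis, dtype=dtype,
  ret = ret.dtype.type(ret / rcount)
Traceback (most recent call last):
  File "cov.py", line 8, in <module>
    print(sg,len(q),np.median(q[:,2]).round(4),"slope",np.polyfit(q[:,0],q[:,2],1).round(3))
                                                       ~~~~~~~~~~^^^^^^^^^^^^^^^^^
TypeError: expected non-empty vector for x
```

```bash
python3 -m jog '0 2.6 -28.2 0 0 0 0;0 2.6 -28.2 0 0 0 0;0 2.6 -28.2 0 0 0 0;0 2.6 -28.2 0 0 0 0;0 2.6 -28.2 0 0 0 0;0 2.6 -28.2 0 0 0 0;0 2.6 -28.2 0 0 0 0;0 2.6 -28.2 0 0 0 0;0 2.6 -28.2 0 0 0 0;0 2.6 -28.2 0 0 0 0;0 2.6 -28.2 0 0 0 0;0 2.6 -28.2 0 0 0 0;0 2.6 -28.2 0 0 0 0;0 2.6 -28.2 0 0 0 0;0 0 0 0 0 0 0;0 0 0 0 0 0 0'; python3 cov.py
```

```text
clock: 11.28
ee_pos: [0.5372, 0.1895, 0.2273]
tcp_rot: [0.0, 0.993, 0.12, -0.001]
wrist_force: [0.5, -0.3, -0.3]
finger_gap: 0.0001
gripper_force: 0.0
1 535 0.0572 slope [0.009 0.057]
-1 523 0.0575 slope [0.005 0.057]
handle 48 [-0.229  0.1  ] [ 0.011 -0.012  0.086] [0.048 0.005 0.101]
post 1 188 [-0.0648  0.0426  0.5122]
post -1 191 [-0.0596 -0.0559  0.5202]
```

View pics/c2.png

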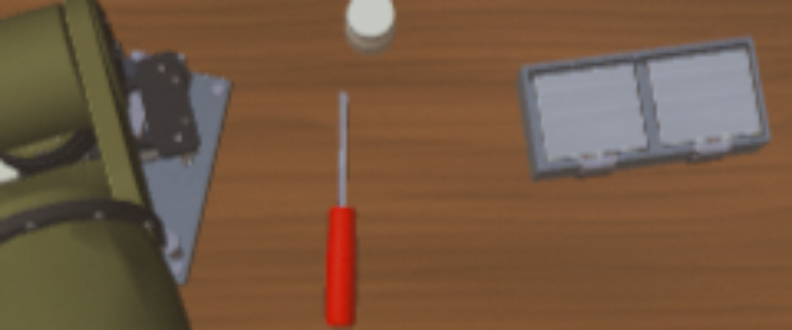

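Both covers lie flat (slope about 0, tops at 0.057), with their edges under the catches. The arm is over the grip (local x -42, y +1 mm), so I press down towards TCP z = 0.108.

```bash
python3 -m jog '0 0 0 20 0 0 0;0 0 0 30 0 0 0;0 0 0 20 0 0 0;0 0 0 10 0 0 0;0 0 0 5 0 0 0;0 0 0 3 0 0 0;0 0 0 3 0 0 0;0 0 0 3 0 0 0;0 0 0 3 0 0 0;0 0 0 3 0 0 0;0 0 0 3 0 0 0;0 0 0 3 0 0 0;0 0 0 3 0 0 0;0 0 0 0 0 0 0'; python3 -m jog '0 0 0 2 0 0 0;0 0 0 2 0 0 0;0 0 0 0 0 0 0'
```

```text
clock: 12.5
ee_pos: [0.5378, 0.1888, 0.1195]
tcp_rot: [-0.0, 0.993, 0.119, -0.0]
wrist_force: [-2.5, 1.2, 4.5]
finger_gap: 0.0005
gripper_force: 2.5
clock: 12.75
ee_pos: [0.5379, 0.1888, 0.1159]
tcp_rot: [-0.0, 0.993, 0.119, -0.0]
wrist_force: [-3.3, 1.1, 5.4]
finger_gap: 0.0004
gripper_force: 2.8
```

```bash
python3 -m jog '0 0 0 2 0 0 0;0 0 0 2 0 0 0;0 0 0 2 0 0 0;0 0 0 0 0 0 0'; python3 -m jog '0 0 0 1 0 0 0;0 0 0 0.5 0 0 0;0 0 0 0 0 0 0;0 0 0 0 0 0 0;0 0 0 0 0 0 0'
```

```text
clock: 13.08
ee_pos: [0.5377, 0.1888, 0.1098]
tcp_rot: [-0.0, 0.993, 0.119, -0.0]
wrist_force: [-4.4, 1.8, 6.4]
finger_gap: 0.0004
gripper_force: 3.3
clock: 13.5
ee_pos: [0.5377, 0.1888, 0.1087]
tcp_rot: [-0.0, 0.993, 0.119, -0.0]
wrist_force: [-5.4, 1.4, 7.2]
finger_gap: 0.0007
gripper_force: 3.6
```

```bash
python3 -m jog '0 0 0 0.7 0 0 0;0 0 0 0 0 0 0;0 0 0 0 0 0 0;0 0 0 0 0 0 0;0 0 0 0 0 0 0;0 0 0 0 0 0 0;0 0 0 0 0 0 0'
python3 - <<'E'
from h import *
p=ctrl.read_camera("side");C=cloud(p,np.ones(p["z_map"].shape,bool))
c,s=np.cos(np.radians(-13)),np.sin(np.radians(-13));d=C[:,:2]-[.578,.179];S=np.c_[d@[c,s],d@[-s,c],C[:,2]]
q=S[(abs(S[:,1])<.012)&(S[:,0]>-.075)&(S[:,0]<.045)&(S[:,2]>.06)&(S[:,2]<.1)]
for x in np.arange(-.075,.045,.01):
    k=q[(q[:,0]>=x)&(q[:,0]<x+.01)]
    if len(k): print(x.round(3),len(k),np.percentile(k[:,2],[20,50,90]).round(4))
for sg in (1,-1):
    k=S[(np.hypot(S[:,0]+.068,S[:,1]-sg*.052)<.012)&(S[:,2]>.07)&(S[:,2]<.1)];print("post",sg,len(k),np.percentile(k[:,2],[50,90]).round(4))
cv2.imwrite("pics/s3.png",cv2.resize(p["image"][170:290,200:320],None,fx=5,fy=5,interpolation=cv2.INTER_CUBIC))
E
```

```text
clock: 14.08
ee_pos: [0.5377, 0.1888, 0.108]
tcp_rot: [-0.0, 0.993, 0.119, -0.0]
wrist_force: [-4.2, 0.5, 8.0]
finger_gap: 0.0005
gripper_force: 3.8
-0.075 46 [0.0733 0.0771 0.0825]
-0.065 21 [0.0823 0.083  0.0847]
-0.055 49 [0.0836 0.0898 0.0975]
-0.045 11 [0.0823 0.0841 0.0886]
-0.035 4 [0.082  0.0824 0.0845]
-0.025 3 [0.084  0.0847 0.0853]
-0.015 9 [0.0834 0.084  0.0848]
-0.005 13 [0.0827 0.0837 0.0849]
0.005 12 [0.0827 0.0842 0.0851]
0.015 18 [0.0828 0.0833 0.0844]
0.025 18 [0.0831 0.0836 0.0845]
0.035 14 [0.0824 0.0833 0.0849]
post 1 45 [0.0826 0.0849]
post -1 38 [0.0826 0.0843]
```

View pics/s3.png

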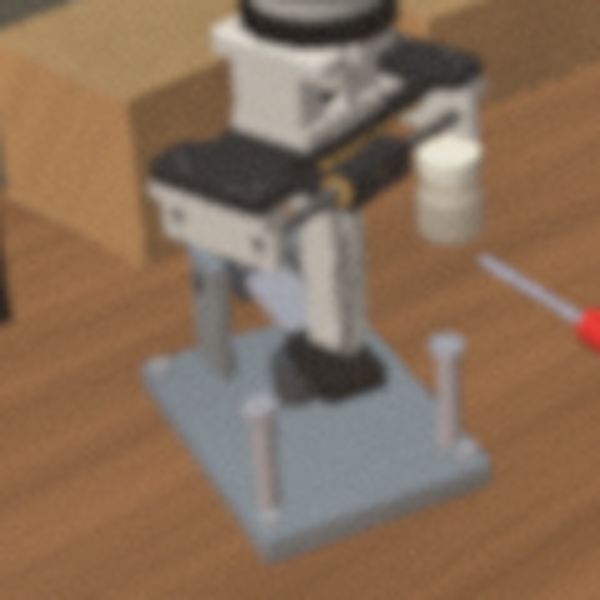

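The handle is level at 0.083–0.084 along its length, flush with the posts (tops about 0.083), and held with 8 N. The picture shows the fingertips centred on the grip.

```bash
python3 -c "
from station import ctrl
print(ctrl.finish_job())"
```

```text
the job is handed in; nothing more can be done
None
```

I pressed both covers shut under their catches first. I then pushed the handle down level with the marker posts and handed the job in with the arm still pressing it at about 8 N, 14 s on the clock.

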